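Shut the tilt-out bin and throw its over-centre catch

ROBOT

A 6-joint arm with a two-finger parallel gripper is mounted at the origin on the work surface. World frame = base frame: x ahead of the robot, y to its left, z up, the work surface at z = 0. Lengths are in m, angles in rad, forces in N, time in s.
With the tool pointing down it reaches from about 0.425 to 0.925 m from the base axis. Payload 12.5 kg.
Tool frame: the origin (TCP) lies between the finger pads; the fingertips stand 19 mm ahead of it and the grasp point (between the pads) is the TCP; z points along the fingers, y is the line along which they close (so a half turn about z gives the same grasp; the last joint's range is limited). The gripper opens to 85 mm and grips with 20 to 120 N. Pads are 22 mm wide; open, the fingers measure 114 mm over their backs; the gripper's body (76 mm by 85 mm) begins 54 mm behind the grasp point. The pads swing forward as they close: fully open they stand 13 mm farther back than shut.
Start: joints at [-0.106, 0.491, 1.559, -0, 1.092, -0.106], TCP at [0.625, 0, 0.25] pointing down, gripper open.
Joint ranges: [-3.1, 3.1], [-0.84, 2.19], [0.05, 2.79], [-1.13, 4.28], [0.06, 2.93], [-2.69, 2.69]. Speed limits (rad/s): [2.22, 2.22, 2.79, 3.14, 3.14, 3.14].

INTERFACE

Orientations are given as a 3x3 rotation matrix whose columns are the frame's x, y, z axes.
In Python, from rig import r gives the robot as it stands. Calls block until the motion is done:
- r.goto(position, orientation): joint-space move of the TCP to a pose.
- r.move_straight(position, ori=None, vel=0.15): straight line of the TCP; ori=None keeps the orientation; vel is the mean speed in m/s.
- r.goto_joints(angles): joint-space move.
- r.gripper_open() and r.gripper_close(): open the fingers fully, or close them until they stop; the grip force is fixed at half the most.
- r.pause(seconds).
- r.ik(position, orientation): joint angles nearest the present ones, or None.
- r.get_state(): the state.
- r.read_camera(name): name is "scene" or "side" or "wrist"; returns the picture (420x560x3 uint8, red, green, blue); there is no depth.
- r.camera_info(name): a dict with "vfov" (degrees; the focal length in pixels is half the picture's height over the tangent of half this angle, whatever the lens; pixels are square), "cx", "cy" (the principal point, pixels), "xyz" and "orientation" of the camera in the world. Camera axes: x right, y down, z forward; pixel columns grow to the right and rows downward; lengths in m; the calibration is good to about 2 mm. A picture is of the moment at which its call begins: read the wrist's pose just before it. camera_info takes no time and is no camera call; for the wrist camera it gives the pose at the moment of the call.
A pose or a line that the arm cannot do raises r.IKError and nothing moves.
- r.hand_in(): hands the job in; it is judged then, once.
The state is a dict: "clock": time; "joint_positions": joint angles; "qvel": joint speeds; "tau": joint torques, N m; "tcp_pos": TCP position; "eef_rot": TCP orientation; "ft_force": force on the tool from outside, world axes, zero at the start; "wrist_torque": the same for the moment, N m; "width": opening from 0.0 (shut) to 1.0 (fully open); "grip_force": force on a finger pad.
Only numpy, scipy, OpenCV 4.12 (cv2) and the standard library are available. Lean on these libraries where they do the work, as an engineer would, in place of code of your own. Each camera call takes 0.05 s, during which the arm holds its last target. There are 200 camera calls.

TASK

Push the blue tilt-out bin fully shut into its white frame, and only then push the red-handled catch on top of the frame over its dead point, towards the bin's front, so that it snaps into lock. Only push with the fingers: lift nothing, and leave the figurine, bauble, doorknob, polish tin and shoe spoon where they are.

Things in the scene. Friction and masses are not known exactly. Their poses are not given: they have to be found in the camera images.
- frame: small white plastic frame, screwed to the shelf, 252 mm wide (its y), 140 mm deep (its x), 186 mm high; holds the blue tilt-out bin and, on its top front rail, the red-handled catch. Origin: centre of its underside, at shelf height; its -x axis points out of its open front (the side the bin tilts out of), z up.
- bin (a joint): tilt of the blue bin about a hinge along the frame's y axis at frame x = -66, z = 10 mm: 0 rad = shut, panel upright against a hard stop; up to 0.6 = tipped out towards the frame's -x. Stays where it is left; about 1 N at its top edge moves it. When shut, the panel's outer face lies 72 mm in front of the frame's origin and its top edge 183 mm above the shelf.
- bin_edge (a point): middle of the outer top edge of the blue bin's front panel, 173 mm from the bin's hinge; the panel is 230 mm wide and 6 mm thick (moves with the bin; three small tins are fixed inside the bin)
- catch (a joint): turn of the over-centre catch: 0 rad = open, handle leaning 0.6 rad from upright towards the frame's +x; dead point at 0.65, about upright; 1.2 = locked, handle leaning 0.6 rad towards the frame's -x, steel hook down over the bin's panel. A spring drives it to the nearer end: about 4 N near the handle's tip starts it, less towards the dead point, beyond which it snaps over by itself.
- catch_pivot (a point): pivot of the catch, on the middle line of its handle, at x = -45, y = +65, z = 205 mm in the frame's axes; its axis runs along the frame's y
- catch_tip (a point): free end of the catch's handle, 83 mm from its pivot, on the middle line. The red plastic end is 40 mm wide (frame's y), 12 mm thick and 34 mm long; below it a flat steel arm 30 mm wide and 7 mm thick runs to the pivot. Moves with the catch.
- figurine: white ceramic figurine, 56 mm across, 112 mm high, standing loose; origin at the centre of its underside. Leave alone.
- bauble: silver glass bauble, 64 mm across, in a low cardboard collar, 76 mm high, loose; origin under its centre. Leave alone.
- doorknob: grey plastic spare doorknob standing on its rose, 56 mm across, 62 mm high, loose; origin under its centre. Leave alone.
- tin: small round polish tin, 60 mm across, 45 mm high, loose; origin under its centre. Leave alone.
- shoe_spoon: flat steel shoe spoon, 210 mm long (its x), 40 mm wide, 12 mm high, lying loose between the robot and the frame; origin near its middle, underneath. Leave alone.

How it is judged:
On the way, in this order (a step that is already met when the one before it is completed fails the run):
1. the bin is pushed fully shut while the catch is still open (value of joint bin below 0.05 rad and value of joint catch below 0.5 rad), for 0.2 s.
2. the catch has snapped over into lock (value of joint catch above 1.1 rad), for 0.2 s.
At the end, for the whole second after the job is handed in: The bin is shut (within 0.05 rad of its stop), the catch rests in lock (beyond 1.1 rad of 1.2), and every loose thing is within 20 mm of where it began (value of joint bin below 0.05 rad and value of joint catch above 1.1 rad and velocity of joint catch below 0.1 rad/s and distance of each of figurine, bauble, doorknob, tin, shoe_spoon from where it was at the start of the episode below 0.02 m); the robot touches nothing.
It fails at once if the catch is thrown past its dead point while the bin is still out (value of joint catch above 0.7 rad and value of joint bin above 0.08 rad).
It fails at once if a loose thing is lifted, carried, tipped or pushed more than 20 mm (distance of any of figurine, bauble, doorknob, tin, shoe_spoon from where it was at the start of the episode above 0.02 m or angle between any of figurine, bauble, doorknob, tin, shoe_spoon's own z axis and vertical above 0.4 rad).
It also fails if it takes over 42 s, if anything falls off the work surface, if the arm or the gripper's body presses on something with over 40 N, if the wrist force passes 120 N, or if a joint passes its speed limit or range.

## Working session

There is one attempt and no reset: what is moved stays moved. The work goes in short steps, each a Python script; the robot and the scene stay as the last script left them, time stands still between calls to the robot, and variables do not carry over. Pictures are saved under pics/ and viewed, at most 10 in all, crops included, and the job is handed in when it is done.

```bash
mkdir -p pics; ls; python3 - <<'E'
from rig import r
import cv2,numpy as np
for n in("scene","side","wrist"):
    i=r.camera_info(n); print(n,{k:np.round(v,4).tolist() for k,v in i.items()})
    cv2.imwrite(f"pics/{n}0.png",r.read_camera(n)[:,:,::-1])
print(r.get_state()["clock"])
E
```

```text
pics
scene {'vfov': 52.0443, 'cx': 281.0006, 'cy': 214.9724, 'xyz': [0.8883, 0.336, 0.9034], 'orientation': [[-0.7251, 0.5768, -0.3763], [0.6886, 0.6171, -0.3808], [0.0126, -0.5352, -0.8446]]}
side {'vfov': 45.592, 'cx': 281.7146, 'cy': 198.6671, 'xyz': [1.2613, -0.3603, 0.866], 'orientation': [[0.4834, 0.58, -0.6557], [0.8751, -0.302, 0.3781], [0.0213, -0.7566, -0.6535]]}
wrist {'vfov': 68.2611, 'cx': 277.9358, 'cy': 209.7351, 'xyz': [0.6255, 0.0738, 0.372], 'orientation': [[1.0, 0.0011, -0.0014], [0.0007, -0.9583, -0.2857], [-0.0017, 0.2857, -0.9583]]}
0.15
```

View pics/scene0.png

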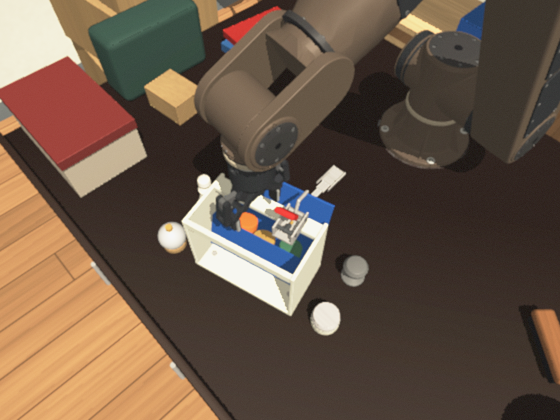

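View pics/side0.png

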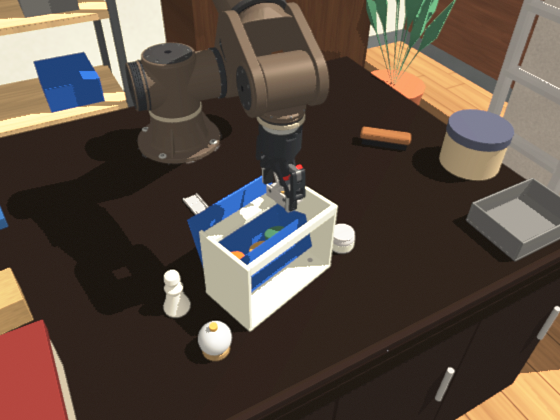

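The scene view shows the frame at about (258,245) with its back to the camera. The bin tilts out towards the robot, the red handle is at (288,213), and the gripper hovers at (240,195). The knob is at (354,270), the tin at (325,318), the figurine at (205,185), the bauble at (172,237) and the spoon at (330,180).

```bash
python3 - <<'E'
import cv2
a=cv2.imread("pics/scene0.png")[150:350,140:390]
cv2.imwrite("pics/sc_crop.png",cv2.resize(a,None,fx=3,fy=3,interpolation=cv2.INTER_CUBIC)[:600])
E
```

```text
(no output)
```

View pics/sc_crop.png

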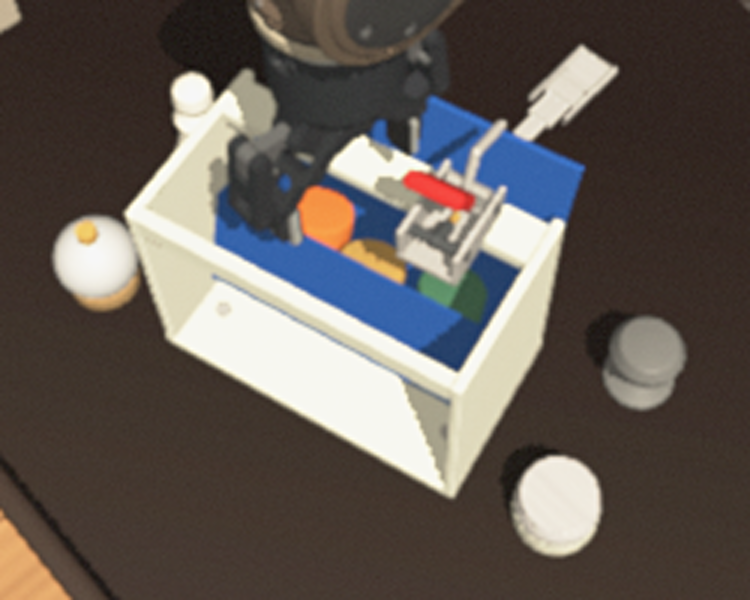

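View pics/wrist0.png

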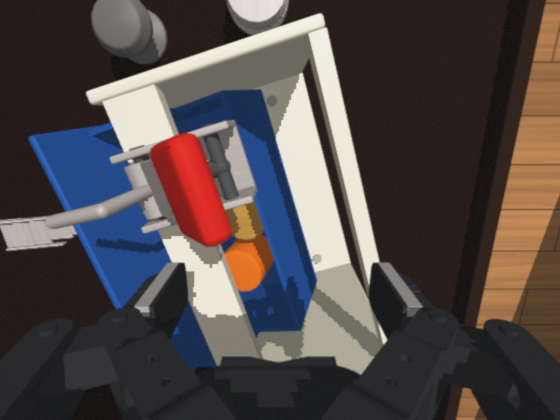

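The wrist view shows the frame's +y side-wall top from (88,93) to (325,18), the bin's outer top corner at (30,137) and the red handle at (190,190). In the full scene picture the back top corners are at (290.7,276.7) and (182.7,220.7), the front +y corner at (327,224) and the bin corner at (334,205).

```bash
cat > h.py <<'E'
from rig import r
import numpy as np, cv2
def ray(n,uv,info=None):
    i=info or r.camera_info(n); f=210/np.tan(np.radians(i["vfov"]/2))
    d=np.array(i["orientation"])@[(uv[0]-i["cx"])/f,(uv[1]-i["cy"])/f,1]
    return np.array(i["xyz"]),d/np.linalg.norm(d)
def onz(n,uv,z):
    o,d=ray(n,uv); return o+d*(z-o[2])/d[2]
def tri(rays):
    A=sum(np.eye(3)-np.outer(d,d) for o,d in rays); b=sum((np.eye(3)-np.outer(d,d))@o for o,d in rays)
    p=np.linalg.solve(A,b); return p,[np.linalg.norm(np.cross(p-o,d)) for o,d in rays]
E
python3 - <<'E'
from h import *
np.set_printoptions(precision=4,suppress=True)
B1=onz("scene",(290.7,276.7),.186);B0=onz("scene",(182.7,220.7),.186);F1=onz("scene",(327.3,224),.186)
print("scene",B1,B0,F1,np.linalg.norm(B1-B0),np.linalg.norm(B1-F1))
b1=onz("wrist",(325,18),.186);f1=onz("wrist",(88,94),.186)
print("wrist",b1,f1,np.linalg.norm(b1-f1))
print("binedge",tri([ray("scene",(334.3,204.5)),ray("wrist",(30,137))]))
def cen(n):
    im=cv2.imread(f"pics/{n}0.png"); h=cv2.cvtColor(im,cv2.COLOR_BGR2HSV)
    m=(((h[...,0]<4)|(h[...,0]>176))&(h[...,1]>190)&(h[...,2]>110)).astype(np.uint8)
    if n=="scene": m[:195]=0;m[230:]=0
    k,l,s,c=cv2.connectedComponentsWithStats(m); j=1+np.argmax(s[1:,4]); return c[j],s[j]
for n in("scene","wrist"): print(n,cen(n))
print("red",tri([ray(n,cen(n)[0]) for n in("scene","wrist")]))
ob={"knob":((354,263),.062),"tin":((325.5,314),.045),"fig":((204,180),.112),"bauble":((172,235),.04),"spoonblade":((335,175),.01),"spoon2":((315,193),.01)}
for k,(p,z) in ob.items(): print(k,onz("scene",p,z))
print("spoon wrist",onz("wrist",(10,235),.01),onz("wrist",(75,230),.01))
E
```

```text
scene [0.647  0.1205 0.186 ] [ 0.718  -0.1088  0.186 ] [0.517  0.0894 0.186 ] 0.24007774429591577 0.13360983866365922
wrist [0.6501 0.1242 0.186 ] [0.5181 0.0864 0.186 ] 0.13736179076312427
binedge (array([0.4629, 0.0609, 0.166 ]), [np.float64(0.001164800725703805), np.float64(0.0011648007257037771)])
scene (array([286.1333, 213.0167]), array([275, 208,  22,  11,  60], dtype=int32))
wrist (array([191.1609, 189.0744]), array([ 151,  133,   80,  113, 5189], dtype=int32))
red (array([0.5927, 0.0488, 0.2599]), [np.float64(0.0006815661326510612), np.float64(0.0006815661326512728)])
knob [0.4827 0.1541 0.062 ]
tin [0.6054 0.1873 0.045 ]
fig [ 0.5993 -0.21    0.112 ]
bauble [ 0.7244 -0.1849  0.04  ]
spoonblade [ 0.3017 -0.0601  0.01  ]
spoon2 [ 0.3815 -0.0557  0.01  ]
spoon wrist [ 0.2898 -0.0675  0.01  ] [ 0.3724 -0.0607  0.01  ]
```

```bash
cat >> h.py <<'E'
yaw=.288; c=np.array([.619,-.014,0]); ux=np.array([np.cos(yaw),np.sin(yaw),0]); uy=np.array([-ux[1],ux[0],0])
def W(x,y,z): return c+(x*ux+y*uy+[0,0,z])/1000
def R(s): return np.column_stack([-s*ux,s*uy,[0,0,-1.]])   # tool y along frame y, z down
def S():
    s=r.get_state(); d=np.array(s["tcp_pos"])-c
    return round(s["clock"],2),np.round([d@ux*1e3,d@uy*1e3,d[2]*1e3],1).tolist(),np.round(s["ft_force"],1).tolist()
def push(xs,y,z,lim,vel=.1):
    for x in xs:
        r.move_straight(W(x,y,z),vel=vel); s=S(); f=-np.dot(s[2],ux)*np.sign(xs[-1]-xs[0]); print(s,round(f,1))
        if f>lim: break
E
python3 - <<'E'
from h import *
s=r.get_state(); p=np.array(s["tcp_pos"])
print(np.round(s["eef_rot"],2).tolist(),S())
for k in(1,-1): print(k,[None if q is None else np.round(q,2).tolist() for q in (r.ik(W(-170,-35,170),R(k)),r.ik(W(40,65,269),R(k)))])
r.move_straight(p+[0,0,.14],vel=.25); r.gripper_close()
s1=[k for k in(1,-1) if r.ik(W(-170,-35,170),R(k)) is not None]
k=min(s1,key=lambda k:abs(r.ik(W(-170,-35,170),R(k))[5])); print(k)
r.goto(W(-165,-35,330),R(k)); r.move_straight(W(-165,-35,170),vel=.2); print(S())
push([-140,-120,-105,-95,-90,-87,-85,-83,-81,-79,-77],-35,170,10)
cv2.imwrite("pics/scene1.png",r.read_camera("scene")[150:350,140:390,::-1].repeat(3,0).repeat(3,1))
E
```

```text
[[-0.0, 1.0, -0.0], [1.0, 0.0, 0.0], [0.0, -0.0, -1.0]] (0.15, [9.6, 11.8, 249.9], [0.4, -0.6, 0.1])
1 [[-0.34, 0.39, 2.01, -0.0, 0.74, -2.2], [-0.01, 0.5, 1.49, -0.0, 1.15, -1.87]]
-1 [[-0.34, 0.39, 2.01, -0.0, 0.74, 0.94], [-0.01, 0.5, 1.49, -0.0, 1.15, 1.27]]
-1
(3.57, [-164.5, -35.2, 170.6], [0.3, 0.1, 0.6])
(3.97, [-139.9, -34.9, 170.3], [-0.8, -0.0, -0.4]) 0.8
(4.32, [-120.2, -34.9, 169.9], [0.3, -0.4, 0.6]) -0.2
(4.62, [-105.2, -34.9, 169.9], [0.6, -0.9, 0.2]) -0.3
(4.87, [-95.1, -35.0, 169.9], [-0.3, 0.3, -0.5]) 0.2
(5.12, [-90.0, -35.0, 170.0], [0.3, -0.1, 0.0]) -0.3
(5.37, [-86.9, -35.0, 170.0], [0.0, -0.3, -0.5]) 0.1
(5.62, [-84.9, -35.0, 170.0], [-0.3, -0.2, -0.4]) 0.3
(5.87, [-84.6, -34.9, 170.0], [-9.9, -4.7, 5.3]) 10.8
```

View pics/scene1.png

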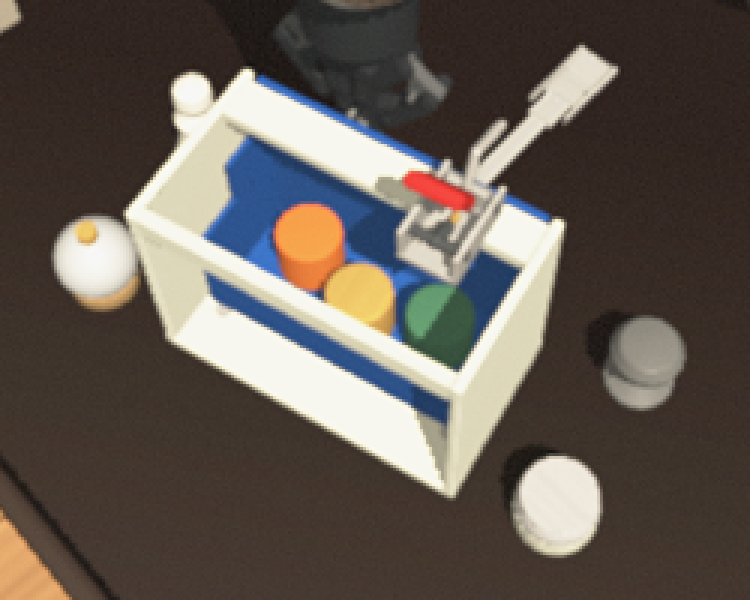

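The bin is flush with the frame's front, with a hard stop at 10.8 N. The red handle at crop (437,190) hasn't moved, so the catch is still open. Next is the catch.

```bash
python3 - <<'E'
from h import *
r.pause(.3)
r.move_straight(W(-120,-35,170)); r.move_straight(W(-120,-35,380),vel=.3)
r.goto(W(45,66,380),R(-1)); r.move_straight(W(45,66,269),vel=.2); print(S())
push([30,20,10,0,-10,-20,-28,-34,-38,-42,-46],66,269,25)
cv2.imwrite("pics/scene2.png",r.read_camera("scene")[150:350,140:390,::-1].repeat(3,0).repeat(3,1))
E
```

```text
(8.97, [45.1, 65.2, 270.5], [-0.8, -0.5, 0.9])
(9.27, [30.1, 65.8, 270.5], [-0.4, 0.2, 1.0]) -0.3
(9.52, [20.3, 65.9, 269.5], [0.7, 0.2, -0.0]) 0.7
(9.77, [10.9, 65.9, 269.5], [4.9, 0.0, 1.3]) 4.7
(10.02, [0.6, 65.9, 269.3], [4.4, 0.8, 2.6]) 4.4
(10.27, [-9.9, 66.0, 268.8], [3.5, 1.3, 0.8]) 3.7
(10.52, [-20.0, 66.1, 268.7], [0.5, 0.5, -1.4]) 0.6
(10.77, [-28.1, 66.1, 268.9], [-0.2, -0.3, -0.4]) -0.3
(11.02, [-34.3, 66.0, 269.0], [0.4, -0.2, -0.1]) 0.3
(11.27, [-38.2, 66.0, 269.0], [0.0, -0.7, -0.6]) -0.2
(11.52, [-42.2, 66.0, 269.1], [-0.7, 0.2, 0.6]) -0.6
(11.77, [-46.2, 66.0, 269.1], [0.1, 0.1, -0.8]) 0.1
```

View pics/scene2.png

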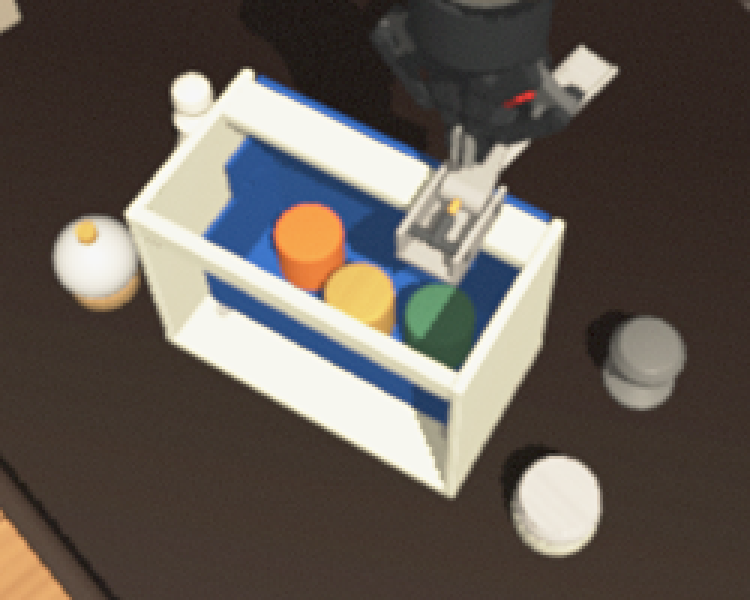

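The handle's red end now shows at crop (520,98), on the front side, and the contact force has dropped to zero, so the catch has snapped over. I'll back off and check its end angle.

```bash
python3 - <<'E'
from h import *
r.move_straight(W(20,66,269)); r.move_straight(W(60,66,400),vel=.25); r.pause(.5); print(S())
rays=[]
for n in("scene","side"):
    im=r.read_camera(n)[...,::-1].copy(); cv2.imwrite(f"pics/{n}3.png",im)
    h=cv2.cvtColor(im,cv2.COLOR_BGR2HSV)
    m=(((h[...,0]<5)|(h[...,0]>175))&(h[...,1]>170)&(h[...,2]>90)).astype(np.uint8)
    P=W(-83,66,260); i=r.camera_info(n); f=210/np.tan(np.radians(i["vfov"]/2)); q=np.array(i["orientation"]).T@(P-i["xyz"])
    u,v=int(i["cx"]+f*q[0]/q[2]),int(i["cy"]+f*q[1]/q[2])
    w=np.zeros_like(m); w[v-25:v+25,u-25:u+25]=m[v-25:v+25,u-25:u+25]
    M=cv2.moments(w,True); print(n,(u,v),M["m00"])
    if M["m00"]>5: rays.append(ray(n,(M["m10"]/M["m00"],M["m01"]/M["m00"])))
if len(rays)>1:
    p,e=tri(rays); d=p-c; x,z=d@ux*1e3,d[2]*1e3; print(x,d@uy*1e3,z,e,"catch",.6-np.arctan2(x+45,z-205))
a=cv2.imread("pics/scene3.png")[150:350,140:390]; cv2.imwrite("pics/scene3c.png",cv2.resize(a,None,fx=3,fy=3))
E
```

```text
(13.61, [60.0, 66.0, 399.8], [0.2, 0.4, -0.7])
scene (305, 183) 180.0
side (265, 156) 308.0
-91.3921647620554 73.37840381476187 250.45910090764767 [np.float64(0.0015501400081753772), np.float64(0.0015501400081754317)] catch 1.3955562352999928
```

View pics/scene3c.png

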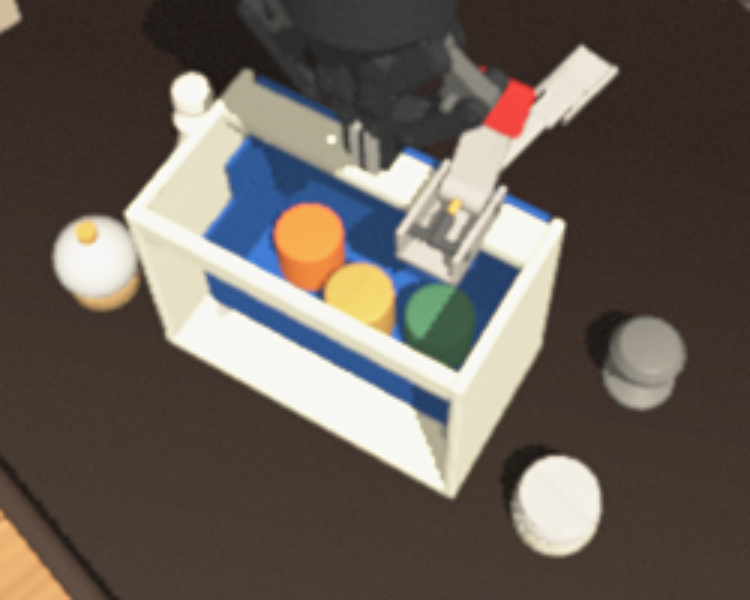

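The bin is shut and the red handle, at crop (510,108), leans forward at its locked end. The 1.40 rad reading is skewed because the gripper partly hides the handle. The loose things haven't moved and the gripper is clear.

```bash
python3 -c "
from rig import r
print(r.hand_in())"
```

```text
the job is handed in; nothing more can be done
None
```

I pushed the bin shut against its stop, then snapped the catch over into lock, and handed the job in at about 14 s on the clock. The pictures show the bin flush, the handle locked forward and the loose things unmoved; the hand-in returned no verdict.

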